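Hold the probe press on an indexed cell block

TASK

Turn the turntable by its upright handle until the cell block drops into the detent, squared up under the press's probes. Only then push the press's spring-loaded lever down from above until its bar is level, without forcing it well past level, and keep it held there: finish with the gripper still holding the lever level. Leave everything else on the bench where it lies.

Things in the scene. Friction and masses are not known exactly. Their poses are not given: they have to be found in the camera images.
- station: Test station fixed to the bench: dark steel base plate 360 x 250 x 14 mm (x -165 to 195 mm) with turntable and hand-lever press; yaw within 0.2 rad. Origin on the bench under the turntable's axis, z up, x from the turntable towards the press's grey column (x 125 to 185, y +-35, top z 254 mm). Grey press head: x 30 to 180, y +-40, z 165 to 250 mm, probes under it at x 50 mm.
- turntable (a joint): Turntable angle, rad: 0 = in the detent, positive = anticlockwise from above, stops at -1.5 and 0.3. Starts at -1.2 to -0.6, so turn it anticlockwise. Under 1 N at the handle turns it and it stays where left; from about -0.12 rad a sprung roller resists with some 4 N, is over the hump at about -0.06, then pulls the freed table to 0 within 0.01 rad; likewise on the far side.
- handle (a point): Grip point on the turntable's upright handle: a round black post 20 mm in diameter on an aluminium arm, 125 mm from the table's axis. The point is on the post's centre line 89 mm above the bench; post top at 104 mm, steel collar (26 mm across) up to 42 mm. In the detent it lies 150 degrees anticlockwise of the station's x, seen from the table's axis.
- table_axis (a point): Point on the turntable's vertical axis, 36 mm above the bench (top of the 196 mm disc). The disc carries a clamped block of three blue cells, 148 x 81 mm, terminals' tops 133 mm above the bench; in the detent its long side is parallel to the station's x.
- press_lever (a joint): Press lever angle, rad: 0 = at rest, bar raised 0.5 rad above level; grows as it is pushed down; 0.5 = bar level; stop at 0.85. A spring returns it: pushing down at the grip takes about 4 N to start and about 9 N to hold level. It lowers the probes 40 mm per rad; they meet the terminals at level.
- lever_grip (a point): Point on the centre line of the lever's black round grip sleeve, 24 mm in diameter, 170 mm from the pivot; the sleeve reaches from 123 mm from the pivot to the 32 mm end ball at 218 mm. About 290 mm above the bench at rest, 210 mm when level.
- lever_pivot (a point): Pivot of the lever, 210 mm above the bench, on the robot's side of the press head. The lever swings in an upright plane across the station's x and points from here to the station's -y; at level its bar lies along -y at this height.
- wrench: Bystander, loose on the bench, to be left alone: open-end wrench. Origin at the middle of its underside.
- busbar: Bystander, loose on the bench, to be left alone: copper busbar strip 130 x 26 x 5 mm. Origin at the middle of its underside.
- control_box: Bystander, loose on the bench, to be left alone: grey control unit 150 x 110 x 34 mm. Origin at the middle of its underside.
- nut_tray: Bystander, loose on the bench, to be left alone: black open tray 130 x 100 x 35 mm. Origin at the middle of its underside.
- spare_cell: Bystander, loose on the bench, to be left alone: spare blue prismatic cell, 148 x 27 x 91 mm, standing on edge. Origin at the middle of its underside.
- connector: Bystander, loose on the bench, to be left alone: orange connector housing about 115 x 50 x 30 mm. Origin at the middle of its underside.
- socket: Bystander, loose on the bench, to be left alone: steel socket, 28 mm across, 45 mm tall. Origin at the middle of its underside.

How it is judged:
On the way, in this order (a step that is already met when the one before it is completed fails the run):
1. the turntable rests in the detent (value of joint turntable between -0.05 and 0.05 rad), for 0.3 s.
2. the lever is held level (value of joint press_lever between 0.43 and 0.57 rad), for 0.5 s.
At the end, for the whole second after the job is handed in: The turntable is in the detent (within 0.05 rad), the lever is within 0.07 rad of level (joint 0.43 to 0.57) and still, and the fingers still bear on the lever with more than 3 N: the program finishes while holding it (all of step 1 and all of step 2 and contact force between press_lever and the fingers above 3 N and velocity of joint press_lever between -0.15 and 0.15 rad/s); the arm keeps its last pose, push and grip.
It fails at once if the lever is brought down (0.2 rad or more) while the turntable is out of its detent by more than 0.12 rad (value of joint press_lever above 0.2 rad and (value of joint turntable below -0.12 rad or value of joint turntable above 0.12 rad)).
It fails at once if the lever is forced well past level (joint above 0.7) (value of joint press_lever above 0.7 rad).
It fails at once if a bystander is shifted by more than 40 mm (distance of any of wrench, busbar, control_box, nut_tray, spare_cell, connector, socket from where it was at the start of the episode above 0.04 m).
It also fails if it takes over 64 s, if anything falls off the work surface, if the arm or the gripper's body presses on something with over 40 N, if the wrist force passes 120 N, or if a joint passes its speed limit or range.

ROBOT

A 7-joint arm with a two-finger parallel gripper is mounted at the origin on the work surface. World frame = base frame: x ahead of the robot, y to its left, z up, the work surface at z = 0. Lengths are in m, angles in rad, forces in N, time in s.
With the tool pointing down it reaches from about 0.425 to 0.925 m from the base axis. Payload 6.8 kg.
Tool frame: the origin (TCP) lies on the front face of the gripper's body, between the roots of the fingers; the fingertips stand 73 mm ahead of it and the grasp point (between the pads) lies 54 mm ahead of it (env.nose_length is the distance from the TCP to the fingertips, in m); z points along the fingers, y is the direction in which the jaws open and shut (so a half turn about z gives the same grasp; the last joint's range is limited). The gripper opens to 85 mm and grips with 20 to 120 N. Pads are 22 mm wide; open, the fingers measure 114 mm over their backs; the gripper's body (76 mm by 85 mm) begins 54 mm behind the grasp point. The pads swing forward as they close: fully open they stand 13 mm farther back than shut.
Start: joints at [-1.224, 0.477, 0.022, 1.555, -0.011, 1.109, -0.083], TCP at [0.297, 0.606, 0.304] pointing down, gripper open.
Joint ranges: [-2.96, 2.96], [-0.34, 2.1], [-1.41, 1.46], [0.24, 2.44], [-1.37, 4.51], [0.17, 1.92], [-2.96, 2.96]. Speed limits (rad/s): [2.39, 2.39, 3.14, 3.14, 3.14, 3.14, 3.14].

INTERFACE

Orientations are given as a unit quaternion [w, x, y, z].
In Python, from cell import env, kin, camera, calibration, job gives the robot as it stands. The module is installed in compiled form; this text tells all that it offers. Calls block until the motion is done:
- env.reach(position, orientation): joint-space move of the TCP to a pose.
- env.movel(position, velocity=0.15, rot=None, stop_force=None): straight line of the TCP; rot=None keeps the orientation; velocity is the mean speed in m/s. With stop_force (N) it stops when the force on the tool has changed by that much, and returns True; else False.
- env.goto_joints(angles): joint-space move.
- env.grip(opening, f_grip=None): finger opening in m; f_grip is the grip in N (None keeps the last); returns when the fingers have stopped.
- env.dwell(seconds).
- kin.inverse_kinematics(position, orientation): joint angles nearest the present ones, or None.
- env.get_state(): the state.
- camera(name): name is "scene" or "top" or "wrist"; returns (picture, depth): 384x512x3 uint8, blue, green, red; 384x512 float32, m along the optical axis (not along the pixel's ray), 0 where there is no reading.
- calibration(name): a dict with "fx", "fy", "cx", "cy" (pixels), "rvec" (rotation vector, rad) and "tvec" (3), from world to camera coordinates, as OpenCV has them. Camera axes: x right, y down, z forward; pixel columns grow to the right and rows downward; lengths in m; the calibration is good to about 2 mm. The wrist camera is an equidistant fisheye: a pixel r from the principal point sees the ray r / f radians off the axis. A picture is of the moment at which its call begins: read the wrist's pose just before it. calibration takes no time and is no camera call; for the wrist camera it gives the pose at the moment of the call.
A pose or a line that the arm cannot do raises env.PlanningError and nothing moves.
- job.job_done(): hands the job in, once; it reports no verdict.
The state is a dict: "time": time; "qpos": joint angles; "joint_velocities": joint speeds; "joint_torque": joint torques, N m; "tcp_pos": TCP position; "orientation": TCP orientation; "force": force on the tool from outside, world axes, zero at the start; "torque": the same for the moment, N m; "opening": finger opening in m.
Only numpy, scipy, OpenCV 4.12 (cv2) and the standard library are available. Lean on these libraries where they do the work, as an engineer would, in place of code of your own. Each camera call takes 0.05 s, during which the arm holds its last target. There are 200 camera calls.

## Working session

There is one attempt and no reset: what is moved stays moved. The work goes in short steps, each a Python script; the robot and the scene stay as the last script left them, time stands still between calls to the robot, and variables do not carry over. Pictures are saved under pics/ and viewed, about 8 in all and at most 12, crops included, and the job is handed in when it is done.

```bash
mkdir -p pics; cat > h.py <<'E'
import numpy as np, cv2
from cell import env, kin, camera, calibration, job
def cloud(name):
    c=calibration(name); im,d=camera(name)
    R=cv2.Rodrigues(np.array(c["rvec"],float))[0]; t=np.array(c["tvec"],float).ravel()
    v,u=np.mgrid[0:384,0:512]
    P=np.stack([(u-c["cx"])/c["fx"]*d,(v-c["cy"])/c["fy"]*d,d],-1)
    W=(P-t)@R; W[d==0]=np.nan
    return im,d,W
E
python3 - <<'E'
from h import *
for n in("scene","top"):
    im,d,W=cloud(n); cv2.imwrite(f"pics/{n}0.png",im); np.save(f"{n}0.npy",W)
    c=calibration(n);R=cv2.Rodrigues(np.array(c["rvec"],float))[0]; print(n,-R.T@np.array(c["tvec"]).ravel(),(d>0).mean())
s=env.get_state(); print(s["time"],s["orientation"],s["opening"])
E
cd pics; python3 -c "
import cv2,numpy as np
cv2.imwrite('b0.png',np.vstack([cv2.imread('scene0.png'),cv2.imread('top0.png')])[:, :] if 0 else cv2.resize(cv2.imread('scene0.png'),(800,600)))
cv2.imwrite('b1.png',cv2.resize(cv2.imread('top0.png'),(800,600)))"
```

```text
scene [ 1.15274411 -0.70736425  0.75472443] 0.996185302734375
top [0.37139365 0.06882608 1.28377846] 0.9958648681640625
0.1 [-1.07160483e-04  2.25432231e-01  9.74258471e-01 -8.53439023e-04] 0.0857479228160191
```

View pics/b0.png

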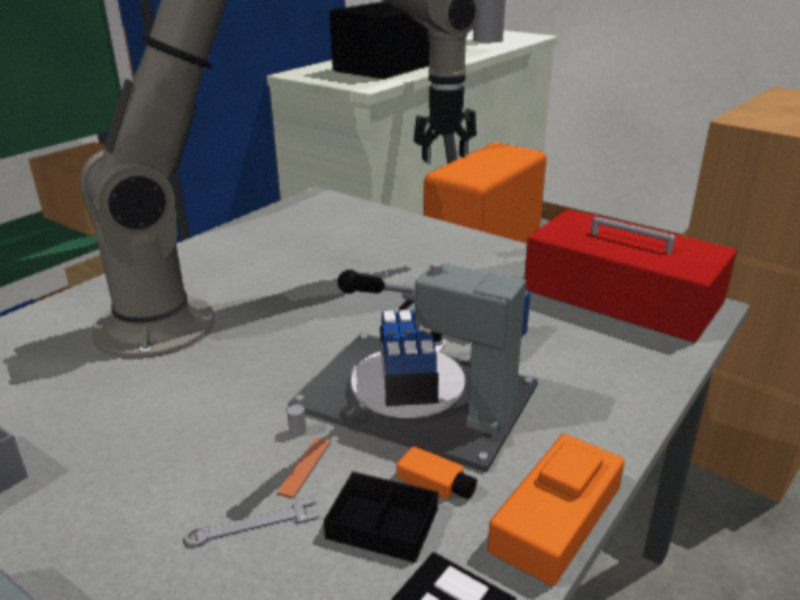

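View pics/b1.png

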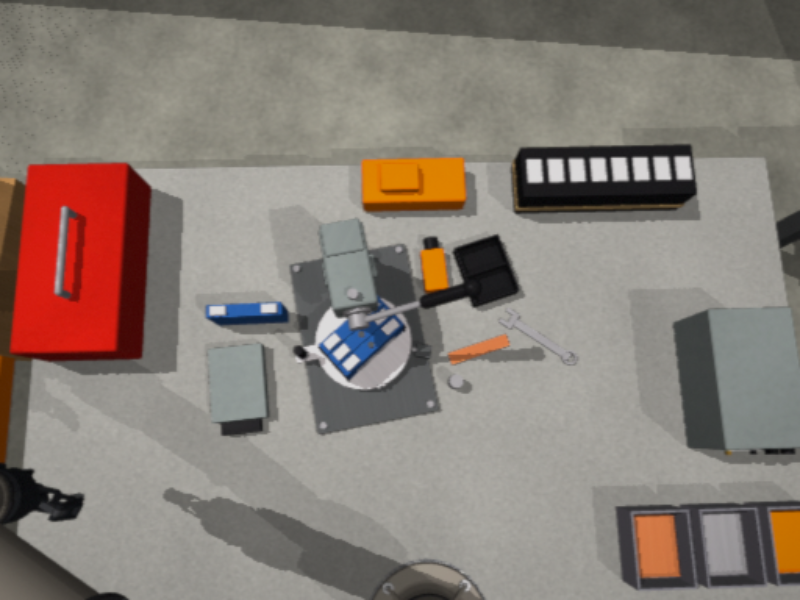

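The scene view shows the press with its raised lever and black grip at about (360,283), and the cell block turned on the disc. In the top view (image up = +x, left = +y) the disc is at about (363,343), the handle post at (302,353), the lever grip at (450,297), and the plate corners at (295,267), (403,248), (432,405) and (322,425). The spare cell and control box lie just left of the handle.

```bash
python3 - <<'E'
from h import *
W=np.load("top0.npy"); im=cv2.imread("pics/top0.png"); Z=W[...,2]; hsv=cv2.cvtColor(im,cv2.COLOR_BGR2HSV)
u=np.arange(512)[None]+0*Z; v=np.arange(384)[:,None]+0*Z
box=(u>180)&(u<285)&(v>135)&(v<280)
plate=box&(Z>.008)&(Z<.02)&(hsv[...,2]<110)
pl=W[plate][:,:2]; hull=cv2.convexHull(pl.astype(np.float32)); r=cv2.minAreaRect(hull); print("plate",plate.sum(),r, cv2.boxPoints(r))
disc=box&(Z>.03)&(Z<.042)&(hsv[...,2]>150)&(hsv[...,1]<50)
dh=cv2.convexHull(W[disc][:,:2].astype(np.float32)); print("disc",disc.sum(),cv2.minEnclosingCircle(dh))
for n,b in(("post",(u>183)&(u<205)&(v>215)&(v<235)&(Z>.08)&(Z<.115)),("lever",(u>225)&(u<310)&(v>175)&(v<215)&(Z>.2))):
    q=W[b]; print(n,b.sum(),np.median(q,0),q.min(0),q.max(0))
g=(u>255)&(u<310)&(v>175)&(v<205)&(Z>.2)&(hsv[...,2]<60); q=W[g]; q=q[np.argsort(q[:,1])]
print(len(q)); print(q[::max(1,len(q)//14)].round(3))
S=np.load("scene0.npy"); im2=cv2.imread("pics/scene0.png")
b=(S[...,2]>.2)&(S[...,2]<.35)&(im2.max(-1)<60)&(np.abs(S[...,0]-q[:,0].mean())<.1)&(S[...,1]<q[:,1].max()+.02)&(S[...,1]>q[:,1].min()-.02)
s=S[b]; s=s[np.argsort(s[:,1])]; print("scene lever",len(s)); print(s[::max(1,len(s)//10)].round(3))
E
```

```text
plate 4083 ((0.5695933699607849, 0.09363619983196259), (0.3585686981678009, 0.34293246269226074), 9.622098922729492) [[ 0.36417085  0.23272298]
 [ 0.42149168 -0.10538499]
 [ 0.7750159  -0.04545058]
 [ 0.71769506  0.29265738]]
disc 1084 ((0.5466695427894592, 0.1362328827381134), 0.11839984357357025)
post 44 [0.52646843 0.23495705 0.10240998] [0.51771586 0.1963519  0.08015627] [0.53571238 0.24645729 0.10665604]
lever 977 [0.58469308 0.06528507 0.25182069] [ 0.54753512 -0.08580708  0.20018828] [0.63570653 0.12312092 0.33266987]
360
[[ 0.596 -0.086  0.323]
 [ 0.603 -0.078  0.326]
 [ 0.604 -0.073  0.325]
 [ 0.607 -0.069  0.322]
 [ 0.602 -0.063  0.323]
 [ 0.597 -0.058  0.322]
 [ 0.593 -0.051  0.317]
 [ 0.581 -0.044  0.305]
 [ 0.579 -0.037  0.302]
 [ 0.577 -0.029  0.299]
 [ 0.575 -0.022  0.296]
 [ 0.572 -0.015  0.285]
 [ 0.581 -0.009  0.294]
 [ 0.585 -0.002  0.29 ]
 [ 0.576  0.005  0.28 ]]
scene lever 332
[[ 0.594 -0.09   0.313]
 [ 0.599 -0.086  0.322]
 [ 0.605 -0.084  0.32 ]
 [ 0.592 -0.08   0.331]
 [ 0.609 -0.077  0.314]
 [ 0.606 -0.069  0.324]
 [ 0.599 -0.052  0.312]
 [ 0.594 -0.04   0.287]
 [ 0.598 -0.027  0.294]
 [ 0.596 -0.015  0.286]
 [ 0.588  0.002  0.284]]
```

```bash
python3 - <<'E'
from h import *
c=calibration("top");R=cv2.Rodrigues(np.array(c["rvec"],float))[0];t=np.array(c["tvec"]).ravel()
def cast(px,z):
    o=-R.T@t; d=R.T@np.array([(px[0]-c["cx"])/c["fx"],(px[1]-c["cy"])/c["fy"],1]); return o+d*(z-o[2])/d[2]
Q=np.array([cast(np.array(p)*.64,.014) for p in((295,267),(403,248),(437,405),(322,430))])[:,:2]; print(Q.round(3)); 
for i in range(4): print(np.linalg.norm(Q[i]-Q[i-1]).round(3),end=" ")
W=np.load("top0.npy"); im=cv2.imread("pics/top0.png"); Z=W[...,2]; hsv=cv2.cvtColor(im,cv2.COLOR_BGR2HSV)
m=((Z>.008)&(Z<.02)&(hsv[...,2]<110)).astype(np.uint8); m=cv2.morphologyEx(m,cv2.MORPH_OPEN,np.ones((3,3)))
pm=np.zeros_like(m); cv2.fillConvexPoly(pm,(np.array([(285,257),(412,238),(450,415),(312,440)])*.64).astype(np.int32),1)
m&=pm; r=cv2.minAreaRect(cv2.convexHull(W[m>0][:,:2].astype(np.float32))); print("\nplate",r,cv2.boxPoints(r).round(3).tolist())
d=((Z>.025)&(Z<.05)&(hsv[...,2]>130)&(hsv[...,1]<60)).astype(np.uint8)&pm
d=cv2.morphologyEx(d,cv2.MORPH_OPEN,np.ones((3,3))); P=W[d>0][:,:2]; print("disc",cv2.minEnclosingCircle(cv2.convexHull(P.astype(np.float32))),cv2.fitEllipse(cv2.convexHull(P.astype(np.float32))))
# head top
h=(Z>.242)&(Z<.262)&(hsv[...,1]<60)&(hsv[...,2]>90); h=cv2.morphologyEx(h.astype(np.uint8),cv2.MORPH_OPEN,np.ones((3,3)));r=cv2.minAreaRect(W[(h>0)&(pm>-1)&(abs(W[...,1]-.1)<.15)&(W[...,0]>.5)&(W[...,0]<.8)][:,:2].astype(np.float32)); print("head",r)
E
```

```text
[[ 0.715  0.255]
 [ 0.752  0.025]
 [ 0.418 -0.035]
 [ 0.375  0.199]]
0.345 0.233 0.339 0.238 
plate ((0.5655750036239624, 0.11707141250371933), (0.3585442006587982, 0.2499307245016098), 9.642333030700684) [[0.36800000071525574, 0.20999999344348907], [0.4099999964237213, -0.035999998450279236], [0.7630000114440918, 0.024000000208616257], [0.7210000157356262, 0.27000001072883606]]
disc ((0.5484287142753601, 0.12316980212926865), 0.10586490482091904) ((0.5434062480926514, 0.12148412317037582), (0.17347286641597748, 0.20782002806663513), 174.93150329589844)
head ((0.6476911306381226, 0.11249786615371704), (0.18222124874591827, 0.11557388305664062), 9.979692459106445)
```

```bash
cat >> h.py <<'E'
yaw=0.168; axis=np.array([.5508,.1146]); ex=np.array([np.cos(yaw),np.sin(yaw)]); ey=np.array([-ex[1],ex[0]])
def quat(a):  # tool down, jaw axis at world angle a
    b=a/2-np.pi/4+np.pi/2   # half-turn about (cos b', sin b')
    n=(a+np.pi/2)/2
    return np.array([0,np.cos(n),np.sin(n),0])
def hand(th,r=.125):
    p=yaw+np.radians(150)+th; return axis+r*np.array([np.cos(p),np.sin(p)]), quat(p-np.pi/2)
def show():
    s=env.get_state(); print(round(s["time"],2),s["tcp_pos"].round(4) if hasattr(s["tcp_pos"],"round") else s["tcp_pos"],np.round(s["force"],1),round(s["opening"],4)); return s
E
python3 - <<'E'
from h import *
p,q=hand(-1.016); print(p,q)
env.reach([*p,.29],q); env.grip(.06); show()
im,d=camera("wrist"); cv2.imwrite("pics/w1.png",im); print(calibration("wrist"))
E
```

```text
[0.52606465 0.23712821] [0.         0.63329187 0.77391305 0.        ]
2.08 [0.526  0.2375 0.2899] [ 0.  -0.3  0. ] 0.0601
{'fx': 297.3186396354542, 'fy': 297.3186396354542, 'cx': 256.7099796022147, 'cy': 186.20865940755985, 'rvec': array([-2.79959068, -0.27924454, -0.04698312]), 'tvec': array([-0.56227992,  0.0843918 ,  0.40916596])}
```

View pics/w1.png

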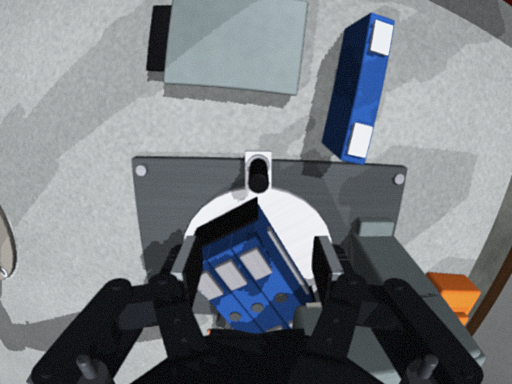

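The wrist view shows the post seen obliquely, at about (258,158–190), with the gripper fingers to left and right. I'll check this against the projected estimate.

```bash
cat >> h.py <<'E'
def wproj(P):
    c=calibration("wrist");R=cv2.Rodrigues(np.array(c["rvec"],float))[0]
    X=R@np.array(P)+np.array(c["tvec"]).ravel(); rho=np.hypot(X[0],X[1]); th=np.arctan2(rho,X[2])
    return np.array([c["cx"]+c["fx"]*th*X[0]/rho,c["cy"]+c["fx"]*th*X[1]/rho])
E
python3 - <<'E'
from h import *
p,q=hand(-1.016)
for z in(.104,.042): print(wproj([*p,z]).round(1))
print("axis",wproj([*axis,.036]).round(1)); c=np.array([[-.165,-.125],[-.165,.125],[.195,.125]])
for a in c: print(wproj([*(axis+a[0]*ex+a[1]*ey),.014]).round(1))
im=cv2.imread("pics/w1.png"); m=(im[150:200,240:278].max(-1)<70).astype(np.uint8)
for i,r in enumerate(m):
    if r.any(): print(150+i,np.flatnonzero(r)[[0,-1]]+240,end=" ")
E
```

```text
[257.1 182.2]
[257.  164.8]
axis [257.  258.4]
[152.7 309. ]
[130.  156.7]
[407.9 165.7]
158 [240 243] 159 [240 261] 160 [240 277] 161 [241 264] 162 [241 264] 163 [241 265] 164 [242 265] 165 [242 265] 166 [241 266] 167 [241 266] 168 [241 266] 169 [240 266] 170 [240 266] 171 [241 266] 172 [241 266] 173 [241 266] 174 [240 266] 175 [240 267] 176 [242 267] 177 [240 267] 178 [240 267] 179 [240 267] 180 [240 267] 181 [240 267] 182 [240 267] 183 [240 268] 184 [240 267] 185 [240 267] 186 [240 267] 187 [240 266] 188 [250 266] 189 [251 265] 190 [252 264] 191 [254 263] 192 [257 259] 198 [254 256] 199 [252 256]
```

The estimate agrees to within 2 px. Next: descend, cage the post loosely and turn it.

```bash
python3 - <<'E'
from h import *
p,q=hand(-1.02)
print(env.movel([*p,.143],.1,stop_force=8)); show()
env.grip(.03); show()
for th in np.linspace(-1.02,0.0,13)[1:]:
    p,q=hand(th); env.movel([*p,.143],.06,rot=q); s=env.get_state(); print(round(th,2),np.round(s["force"],1))
show()
E
```

```text
False
3.74 [0.5269 0.2374 0.1436] [-0.2  0.5 -0.7] 0.0598
4.14 [0.5266 0.2373 0.1431] [-0.4  0.3 -0.2] 0.0303
-0.94 [0.7 0.1 0.6]
-0.85 [-0.   0.2  0.3]
-0.76 [0.5 0.7 0.4]
-0.68 [ 1.  -0.1  0.7]
-0.6 [ 0.4 -0.  -0.3]
-0.51 [-0.5 -0.9  1.1]
-0.42 [0.1 0.5 0.6]
-0.34 [-0.1  0.5 -0.1]
-0.26 [0.3 0.5 0.9]
-0.17 [-0.2  0.3  0.3]
-0.08 [ 0.  -0.1 -0.5]
0.0 [-0.2  0.4 -1.2]
8.04 [0.4337 0.1582 0.143 ] [-0.2  0.4 -1.2] 0.0302
```

```bash
python3 - <<'E'
from h import *
env.grip(.06); p,q=hand(0); env.movel([*p,.29],.15); env.dwell(.3); show()
im,d=camera("wrist"); cv2.imwrite("pics/w2.png",im)
for th in(-.12,-.06,0,.06):
    pp,_=hand(th); print(th,wproj([*pp,.104]).round(1),wproj([*pp,.042]).round(1))
m=(im[130:230,225:300].max(-1)<60).astype(np.uint8)
for i,r in enumerate(m):
    if r.any() and i%3==0: print(130+i,np.flatnonzero(r)[[0,-1]]+225,end=" ")
E
```

```text
9.88 [0.4335 0.158  0.2895] [-0.4 -0.2  0.2] 0.06
-0.12 [273.5 183.3] [270.5 165.7]
-0.06 [265.3 182.6] [263.7 165.1]
0 [257.  182.4] [257.  164.9]
0.06 [248.7 182.6] [250.2 165.1]
148 [241 255] 151 [238 238] 154 [228 241] 157 [238 238] 160 [229 261] 163 [229 263] 166 [241 264] 169 [247 264] 172 [237 264] 175 [241 264] 178 [241 265] 181 [241 265] 184 [231 265] 187 [229 264] 190 [251 261] 199 [250 255] 202 [245 255] 205 [239 256] 208 [233 256] 211 [228 256] 214 [225 256] 217 [225 256] 220 [225 254] 223 [225 251] 226 [225 266] 229 [225 266]
```

View pics/w2.png

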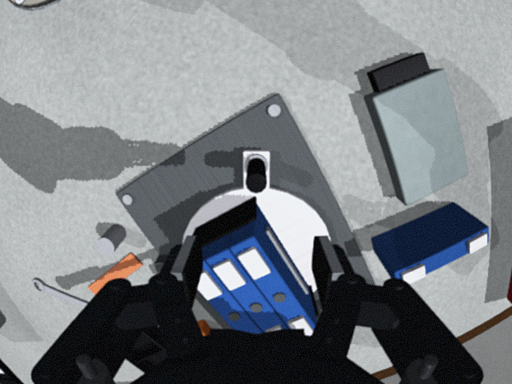

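The post is at about (256,177), which matches 0 rad to roughly 0.01, and the block's long side is parallel to the plate's long edge, so the table is in the detent. Next is the lever, with closed fingers from above.

```bash
cat >> h.py <<'E'
piv=axis+.0195*ex; lev=piv-.15*ey
E
python3 - <<'E'
from h import *
print(env.nose_length)
s=env.get_state()["tcp_pos"]; env.movel([s[0],s[1],.45],.2); env.grip(0.0)
env.reach([*lev,.45],quat(yaw)); show()
im,d=camera("wrist"); cv2.imwrite("pics/w3.png",im)
print("pred sleeve",wproj([*lev,.29+.012]).round(), "ball",wproj([*(piv-.191*ey),.3145]).round())
hit=env.movel([*lev,.36],.04,stop_force=3); print(hit); show()
E
```

```text
0.0726
12.45 [ 0.5948 -0.0284  0.4499] [-0.2  0.8  1. ] -0.0005
pred sleeve [257. 200.] ball [257. 253.]
True
14.1 [ 0.5953 -0.03    0.378 ] [2.  0.9 4.4] -0.0002
```

View pics/w3.png

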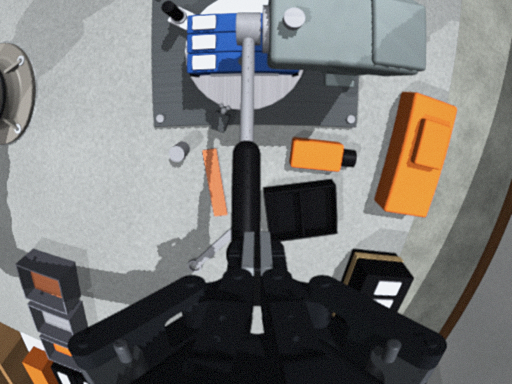

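The wrist view shows the sleeve centre line at column about 246, while my aim is at 257, so the lever is a few mm nearer the robot. I'll lift off, correct and touch again.

```bash
python3 - <<'E'
from h import *
s=env.get_state()["tcp_pos"]; env.movel([s[0],s[1],.45],.15)
a=wproj([*lev,.29])
dx=(246-a[0])/((wproj([*(lev+.01*ex),.29])-a)[0]/.01); print(a,dx)
p=lev+dx*ex
env.movel([*p,.45],.1); print("ball px",wproj([*(piv+dx*ex-.191*ey),.3145]).round(),"pivot",wproj([*(piv+dx*ex),.21]).round())
im,_=camera("wrist"); cv2.imwrite("pics/w4.png",im)
row=im[160:225:8].max(-1)
for r in row: 
    i=np.flatnonzero(r[215:300]<60)+215; print(i.min(),i.max(),end="; ")
hit=env.movel([*p,.36],.03,stop_force=2.5); print(hit); show(); np.save("p.npy",p)
E
```

```text
[257.91493031 192.29457798] -0.009780559994303299
ball px [259. 251.] pivot [258.  25.]
246 272; 246 272; 246 272; 246 299; 246 299; 246 299; 245 299; 246 299; 245 299; True
17.09 [ 0.5855 -0.0316  0.38  ] [1.  0.3 3.7] -0.0001
```

```bash
python3 - <<'E'
from h import *
p=np.load("p.npy")
env.movel([*p,.292],.04,stop_force=25); env.dwell(.2); show()
im,d,W=cloud("scene"); cv2.imwrite("pics/s5.png",cv2.resize(im[150:262,190:340],None,fx=5,fy=5))
g=(im.max(-1)<60); rel=W[...,:2]-piv; a=-(rel@ey); b=rel@ex
for lo,hi in((.125,.14),(.165,.18),(.18,.195),(.205,.235)):
    k=g&(a>lo)&(a<hi)&(abs(b)<.035)&(W[...,2]>.17)&(W[...,2]<.245); q=W[k]; print(lo,k.sum(), q[:,2].min().round(3),np.median(q[:,2]).round(3),q[:,2].max().round(3), b[k].min().round(3),b[k].max().round(3)) if k.any() else 0
show()
E
```

```text
19.63 [ 0.5863 -0.0351  0.2933] [-0.9 -7.3 11.6] 0.0
0.125 9 0.213 0.218 0.221 -0.004 0.003
0.165 45 0.207 0.218 0.223 -0.013 0.004
0.18 51 0.206 0.219 0.224 -0.013 0.004
0.205 163 0.2 0.216 0.226 -0.016 0.007
19.68 [ 0.5863 -0.035   0.2933] [ 0.9 -7.3 11.2] -0.0002
```

View pics/s5.png

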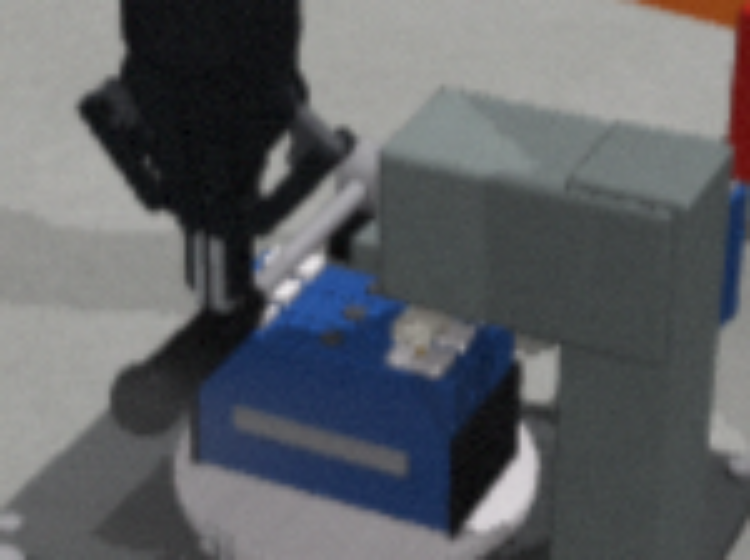

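The lever bar is level: sleeve top z is about 0.222 m and the end ball's top about 0.226 m, both matching level. The fingers bear on the sleeve and the block is squared under the probes. One stability check, then I hand in.

```bash
python3 - <<'E'
from h import *
env.dwell(1.0); s=show(); print(np.abs(s["joint_velocities"]).max())
im,d,W=cloud("top"); g=im.max(-1)<60; rel=W[...,:2]-piv; a=-(rel@ey); b=rel@ex
k=g&(a>.2)&(a<.24)&(abs(b)<.035)&(W[...,2]>.17)&(W[...,2]<.26); print(k.sum(),np.percentile(W[k][:,2],[50,95]) if k.any() else 0)
job.job_done()
E
```

```text
20.68 [ 0.5863 -0.0351  0.2934] [ 0.5 -7.5 11.6] 0.0001
0.0016410888877141623
0 0
the job is handed in; nothing more can be done
```

The job is handed in at about 21 s of the 64 s allowed. I turned the turntable into its detent by its handle, then pushed the lever down to level with the closed fingers and held it there.

- **Turntable:** after I released the handle, the wrist camera put the post within about 0.01 rad of the detent position. The block was squared up with the base plate.
- **Lever:** the fingertips stood at z ≈ 0.221 m. In the scene camera the sleeve top was at about 0.222 m and the end ball's top at about 0.226 m, which matches a level bar (joint about 0.5).
- **Holding force:** it stayed steady at about 11.6 N upwards over a 1 s dwell, with the arm still. There was also a steady sideways force of about 7.5 N from friction on the sleeve, which moved the arm about 3.5 mm off its target.

**Checks that failed or disagreed:**
- My first aim at the lever was about 10 mm off. I corrected it after a light touch of about 4 N.
- On both light touches the fingers met the sleeve 9–11 mm lower than I had calculated. I left this unexplained because the level check in the scene camera agreed.
- The last top-camera check of the end ball found no pixels, so the level reading rests on the scene camera and the fingertip height.

I saw no contact with the other objects on the bench, but I did not measure their positions again at the end.

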